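Stand the toppled bottle up in its deep bin and seat it in the floor pocket

TASK

The bottle has toppled over inside its deep bin and leans with its cap in the notch of the far wall. Tip it upright inside the bin, never raising its foot above the bin's rim, and feel along the bin's floor for the shallow round pocket until the foot drops in, so that the bottle is left standing upright with its foot down in the pocket. Leave the things around the bin where they are.

Things in the scene. Friction and masses are not known exactly. Their poses are not given: they have to be found in the camera images.
- bin: Fixed open grey rectangular bin on an aluminium base plate; origin at the bin's centre on the desk (z = 0). x axis: the long way, towards the far end wall with the V notch; y across, z up. Inside 160 mm along x (-80 to +80) and 130 mm along y; walls 6 mm thick. Floor 14 mm above the origin; rim 115 mm above the floor. The base plate sticks out up to 60 mm past the ends, 12 mm at the sides.
- bin_floor (a point): Centre of the bin's flat aluminium floor; axes as the bin's. The floor has one unmarked blind round pocket for the bottle's foot, 72 mm across and 9 mm deep, its centre on the bin's long centreline (y = 0) somewhere from x = +5 to +40 mm of this point. Where exactly differs each time and is not reported: find it by touch.
- bin_notch (a point): Lowest point of the V notch in the middle of the bin's +x end wall, 91 mm above the bin's floor. The notch is 67 mm wide at the rim and 24 mm deep; axes as the bin's.
- bottle_centre (a point): Centre (85 mm from foot and top) of a loose closed round plastic bottle, 170 mm tall, 0.24 to 0.4 kg; z axis from foot to cap. Body 66 mm across up to 112 mm above the foot; neck and cap together a 35 mm cylinder from 112 to 170 mm. At the start it leans, z axis about 31 degrees above level towards the bin's +x end, foot in the corner of floor and -x wall, cap in the notch.
- bottle_foot (a point): Centre of the bottle's flat underside (66 mm in diameter); z axis from foot to cap. The bottle is rigid, its weight centred 67 mm above the foot; held by the cap it may turn between the fingers.
- timer: Bystander: small white bench timer, 62 x 62 x 20 mm, origin at the centre of its underside. To be left alone.
- beaker: Bystander: clear empty beaker, 67 mm in diameter, 80 mm tall, origin at the centre of its underside. To be left alone.
- tip_box: Bystander: small carton, 65 x 100 x 45 mm, origin at the centre of its underside. To be left alone.

How it is judged (in metres and radians):
At the end, for the whole second after the job is handed in: The bottle stands upright (within 4 degrees) inside the bin with its foot down in the floor pocket (at least 5.5 mm below the bin's floor), released; timer, beaker and carton are within 20 mm of where they stood (angle between bottle_foot's own z axis and vertical below 0.07 rad and z of bottle_foot in the frame of bin below 0.0085 m and x of bottle_foot in the frame of bin between -0.02 and 0.06 m and y of bottle_foot in the frame of bin between -0.02 and 0.02 m and distance of each of timer, beaker, tip_box from where it was at the start of the episode below 0.02 m); the robot touches nothing.
It fails at once if the bottle's foot was raised above the bin's rim (the bottle was lifted out instead of tipped up inside) (z of bottle_foot in the frame of bin above 0.129 m).
It fails at once if a bystander was pushed (distance of any of timer, beaker, tip_box from where it was at the start of the episode above 0.03 m).
It also fails if it takes over 54 s, if anything falls off the work surface, if the arm or the gripper's body presses on something with over 40 N, if the wrist force passes 120 N, or if a joint passes its speed limit or range.

ROBOT

A 6-joint arm with a two-finger parallel gripper is mounted at the origin on a cart in front of the work surface, level with it; the furniture and walls round the work are solid. World frame = base frame: x ahead of the robot, y to its left, z up, the work surface at z = 0. Lengths are in mm, angles in rad, forces in N, time in s.
With the tool pointing down it reaches from about 325 to 900 mm from the base axis. Payload 6.1 kg.
Tool frame: the origin (TCP) lies at the very end of the fingers, on their centre line; the grasp point (between the pads) lies 19 mm behind it; z points along the fingers, x is the direction in which the jaws open and shut, and the axes are right-handed (so a half turn about z gives the same grasp; the last joint's range is limited). The gripper opens to 87 mm and grips with 3 to 60 N. Pads are 19 mm wide; open, the fingers measure 117 mm over their backs; the gripper's body (75 mm by 190 mm) begins 51 mm behind the grasp point.
Start: joints at [-1.241, 0.22, 1.526, -0, 1.395, -0.126], TCP at [275.105, -561.189, 222.538] pointing down, gripper open.
Joint ranges: [-2.98, 2.98], [-0.91, 2.08], [0.09, 2.57], [-1.24, 4.39], [0.2, 2.65], [-2.68, 2.68]. Speed limits (rad/s): [2.57, 2.57, 3.01, 3.14, 3.14, 3.14].

INTERFACE

Orientations are given as [roll, pitch, yaw] about the fixed x, y, z axes, in that order (R = Rz(yaw) Ry(pitch) Rx(roll)).
In Python, from rig import arm gives the robot as it stands.
- The arm moves only by the shell command python3 -m crank 'ROWS' [FORCE]. ROWS is JSON, a list of rows, each a list of 7 numbers: the turn, a rotation vector about the tool's x, y, z in rad, then the shift along the tool's x, y, z in mm, then the closure in counts, from 0 (fully open) to 255 (shut). In form: [[rx, ry, rz, x, y, z, fingers], ...]. A call has 1 to 8 rows; each row is the pose to reach, as a shift and turn from the pose commanded when the call began, along the tool's axes at that moment; what a row does not reach only later rows make up. A row lasts 1/10 s, in which the tool goes at most 50 mm and 8.59 degrees, less where a joint would pass 70% of its speed; a pose out of reach is approached as far as the arm can. A call with a gripper value outside its range is refused whole. The fingers move at their own pace and stop on an object; FORCE is the grip in N (left out, the last holds). Time passes only in rows, so rows that repeat a pose let the fingers close. It gives the time, the measured TCP pose, the force and the opening at its end, in the units of the state.
- arm.state(): the state, without advancing time (a new reading comes with each control period).
- arm.read_camera(name): name is "side" or "top" or "wrist"; returns (picture, depth): 400x640x3 uint8, red, green, blue; 400x640 float32, mm along the optical axis (not along the pixel's ray), 0 where there is no reading.
- arm.camera_model(name): a dict with "intrinsics" (3x3 intrinsics, pixels), "eye" and "orientation" of the camera in the world. Camera axes: x right, y down, z forward; pixel columns grow to the right and rows downward; lengths in mm; the calibration is good to about 2 mm. A picture is of the moment at which its call begins: read the wrist's pose just before it. camera_model takes no time and is no camera call; for the wrist camera it gives the pose at the moment of the call.
- arm.hand_in(): hands the job in, once; it reports no verdict.
The state is a dict: "time": time; "joint_positions": joint angles; "joint_velocities": joint speeds; "joint_efforts": joint torques, N m; "position": TCP position; "tcp_rot": TCP orientation; "contact_force": force on the tool from outside, world axes, zero at the start; "wrist_torque": the same for the moment, N m; "width": finger opening in mm.
Only numpy, scipy, OpenCV 4.12 (cv2) and the standard library are available. Lean on these libraries where they do the work, as an engineer would, in place of code of your own. Each camera call takes 0.05 s, during which the arm holds its last target. There are 200 camera calls.

## Working session

There is one attempt and no reset: what is moved stays moved. The work goes in short steps, Python scripts to look and compute and a shell command to move; the robot and the scene stay as the last step left them, time stands still between calls to the robot, and variables do not carry over. Pictures are saved under pics/ and viewed, about 8 in all and at most 12, crops included, and the job is handed in when it is done.

```bash
mkdir -p pics; ls; python3 - <<'E'
from rig import arm
import cv2,numpy as np
s=arm.state();print({k:np.round(v,3).tolist() for k,v in s.items()})
for n in("side","top"):
    p,d=arm.read_camera(n);cv2.imwrite(f"pics/{n}0.png",p[:,:,::-1]);np.save(f"pics/{n}0.npy",d)
    m=arm.camera_model(n);print(n,{k:np.round(v,3).tolist() for k,v in m.items()})
E
```

```text
pics
{'time': 0.0, 'joint_positions': [-1.241, 0.221, 1.528, -0.0, 1.395, -0.126], 'joint_velocities': [-0.004, 0.001, -0.002, 0.0, -0.0, -0.002], 'joint_efforts': [0.001, -49.46, -38.738, 0.07, 0.057, -0.0], 'position': [274.89, -560.608, 221.414], 'tcp_rot': [-3.141, 0.002, -1.115], 'contact_force': [-0.055, -0.671, -0.39], 'wrist_torque': [0.004, 0.041, -0.016], 'width': 86.754}
side {'intrinsics': [[411.557, 0.0, 315.093], [0.0, 411.557, 198.903], [0.0, 0.0, 1.0]], 'eye': [666.768, 767.201, 661.504], 'orientation': [-2.244, -0.014, 3.094]}
top {'intrinsics': [[454.994, 0.0, 314.121], [0.0, 454.994, 198.409], [0.0, 0.0, 1.0]], 'eye': [516.577, 82.992, 1049.986], 'orientation': [-3.045, 0.025, -1.599]}
```

View pics/top0.png

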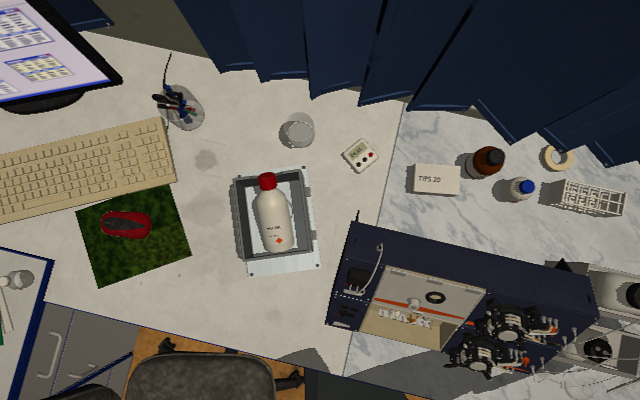

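View pics/side0.png

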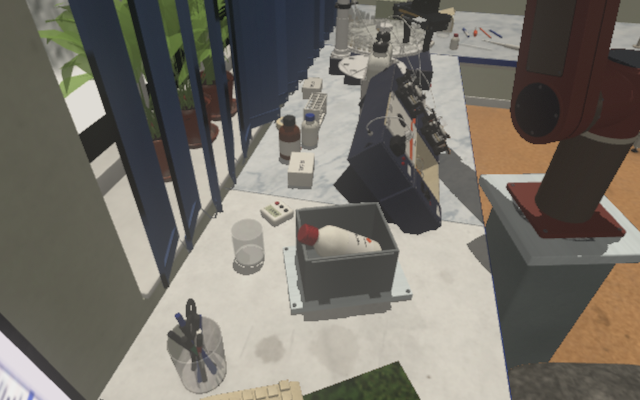

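Top view: the bin is at about (275,220) px, with the red cap at (267,182) pointing away from the robot (+x). The timer is at (360,155), the beaker at (298,130) and the carton at (437,180). A dark instrument stands between the start pose and the bin. Next I'll measure the bin and the obstacles.

```bash
cat > h.py <<'E'
import numpy as np,cv2
from rig import arm
from scipy.spatial.transform import Rotation as R
def cloud(d,m):
    K=np.array(m["intrinsics"]);v,u=np.mgrid[:d.shape[0],:d.shape[1]]
    P=np.stack([(u-K[0,2])/K[0,0]*d,(v-K[1,2])/K[1,1]*d,d],-1)
    return P@R.from_euler("xyz",m["orientation"]).as_matrix().T+np.array(m["eye"])
E
python3 - <<'E'
from h import *
d=np.load("pics/top0.npy");P=cloud(d,arm.camera_model("top"));ok=d>0
img=cv2.imread("pics/top0.png")
def reg(a,b,c,e):return P[b:e,a:c][ok[b:e,a:c]]
B=reg(215,150,335,285)
print("desk z",np.median(reg(220,270,230,285)[:,2]))
rim=B[(B[:,2]>122)&(B[:,2]<134)]
# exclude bottle: fit min rect
r=cv2.minAreaRect(rim[:,:2].astype(np.float32));print("rim",len(rim),r)
pl=B[(B[:,2]>3)&(B[:,2]<20)];print("plate rect",cv2.minAreaRect(pl[:,:2].astype(np.float32)))
hsv=cv2.cvtColor(img,cv2.COLOR_BGR2HSV)
red=(hsv[...,1]>150)&((hsv[...,0]<8)|(hsv[...,0]>172))&ok
red[:,:240]=0;red[:,300:]=0;red[:160]=0;red[200:]=0
C=P[red];print("cap",len(C),C.mean(0),C.min(0),C.max(0))
for n,b in dict(timer=(338,135,382,178),beaker=(278,108,318,152),tip=(402,158,464,200),instr=(330,205,600,370)).items():
    Q=reg(*b);Q=Q[Q[:,2]>12];print(n,Q.min(0).round(),Q.max(0).round())
# coarse height map over instrument
Q=P[ok]
for x in range(50,600,50):
    row=[]
    for y in range(-700,300,50):
        k=(abs(Q[:,0]-x)<25)&(abs(Q[:,1]-y)<25);row.append(int(Q[k,2].max()) if k.sum()>5 else -1)
    print(x,row)
E
```

```text
desk z 0.5394102710598645
rim 1607 ((577.0794677734375, 191.12771606445312), (174.61685180664062, 150.1776885986328), 6.30165958404541)
plate rect ((580.1685180664062, 201.48709106445312), (279.315185546875, 310.2046203613281), 88.16329193115234)
cap 278 [644.55148854 198.15212808 134.2815929 ] [627.52603477 180.70110011  15.60780629] [664.79020364 232.00635692 147.14081044]
timer [675. -43.  12.] [754.  37.  24.]
beaker [737. 100.  12.] [804. 166.  84.]
tip [ 613. -220.   12.] [ 688. -115.   51.]
instr [ 237. -521.   12.] [584.  79. 270.]
50 [-1, -1, -1, -1, -1, -1, -1, -1, -1, -1, -1, -1, -1, -1, -1, -1, -1, -669, -682, -305]
100 [-1, -1, -1, -1, -1, -1, -1, -1, -1, -1, -1, -1, -168, -167, -173, -177, -178, -1, -1, -255]
150 [-1, -1, 3, 4, 6, 4, 5, 6, 3, 6, 4, 3, 1, -1, -1, -1, -1, -1, -1, -259]
200 [-1, -1, 12, 75, 14, 29, 62, 91, 5, 70, 6, 5, 7, 4, 5, 5, -1, -1, -1, -1]
250 [-1, -1, 27, 72, 75, 131, 181, 166, 124, 133, 128, 93, 5, 6, 5, 6, 6, 5, 6, 4]
300 [-1, -1, 4, 69, 69, 192, 290, 237, 197, 200, 155, 154, 44, 45, 46, 38, 4, 6, 6, 6]
350 [-1, -1, -1, 117, 184, 183, 296, 253, 258, 251, 240, 168, 152, 85, 109, 103, 86, 6, 5, 5]
400 [-1, -1, -1, -1, -1, 273, 302, 238, 237, 246, 254, 229, 211, 197, 239, 160, 112, 6, 5, 5]
450 [-1, -1, 5, 4, 176, 271, 241, 210, 221, 229, 238, 237, 237, 238, 269, 249, 19, 19, 20, 19]
500 [-1, 0, 8, 5, 5, 6, 4, 5, 5, 192, 203, 213, 224, 236, 264, 237, 133, 132, 132, 132]
550 [-1, 2, 5, 74, 68, 5, 5, 6, 5, 6, 6, 4, 185, 194, 203, 210, 132, 130, 120, 133]
```

```bash
python3 -m crank '[[0,0,0.1,0,0,-50,120],[0,0,0.2,0,0,-100,120],[0,0,0.3,0,0,-150,120],[0,0,0.346,0,0,-200,120],[0,0,0.346,0,0,-200,120]]' 20; python3 - <<'E'
from h import *
d=np.load("pics/top0.npy");P=cloud(d,arm.camera_model("top"));Q=P[d>0]
from scipy.optimize import minimize
B=Q[(abs(Q[:,2]-130)<6)&(abs(Q[:,0]-577)<120)&(abs(Q[:,1]-191)<100)]
best=[]
for a in np.arange(0,12,.25):
    c,s=np.cos(np.radians(a)),np.sin(np.radians(a));u=B[:,0]*c+B[:,1]*s;v=-B[:,0]*s+B[:,1]*c
    hu=np.histogram(u,np.arange(u.min(),u.max()+2,2))[0];hv=np.histogram(v,np.arange(v.min(),v.max()+2,2))[0]
    best.append(((hu**2.).sum()+(hv**2.).sum(),a))
best.sort();print(best[-4:]);a=best[-1][1]
c,s=np.cos(np.radians(a)),np.sin(np.radians(a));u=B[:,0]*c+B[:,1]*s;v=-B[:,0]*s+B[:,1]*c
for w in(u,v):
    h,e=np.histogram(w,np.arange(np.floor(w.min()),w.max()+3,3));print(e[0],h.tolist())
I=Q[(Q[:,2]>150)&(Q[:,0]>420)&(Q[:,1]>-60)&(Q[:,1]<110)]
for x in range(420,680,20):
    k=I[abs(I[:,0]-x)<10]
    if len(k):print(x,"ymax",k[:,1].max().round(),"zmax",k[:,2].max().round())
E
```

```text
time: 0.6
position: [275.8, -563.0, 432.1]
tcp_rot: [-3.138, -0.014, -1.462]
contact_force: [-0.2, -1.0, 0.5]
width: 55.0
[(np.float64(113580.0), np.float64(6.75)), (np.float64(115060.0), np.float64(6.0)), (np.float64(116428.0), np.float64(6.5)), (np.float64(116604.0), np.float64(6.25))]
507.0 [99, 104, 20, 11, 16, 13, 15, 16, 11, 16, 13, 16, 14, 16, 16, 14, 14, 15, 14, 14, 14, 15, 13, 17, 11, 15, 15, 16, 14, 15, 15, 23, 28, 32, 39, 34, 40, 39, 45, 37, 33, 37, 30, 26, 24, 27, 35, 36, 24, 24, 26, 18, 22, 15, 15, 70, 79, 29]
52.0 [101, 119, 122, 51, 10, 9, 9, 8, 11, 8, 11, 7, 11, 8, 10, 9, 10, 5, 8, 37, 39, 39, 40, 42, 44, 44, 41, 39, 34, 34, 22, 10, 5, 7, 5, 12, 7, 11, 8, 10, 8, 8, 10, 11, 7, 10, 76, 127, 103, 94, 3]
420 ymax 67.0 zmax 249.0
440 ymax 66.0 zmax 268.0
460 ymax 62.0 zmax 270.0
480 ymax 57.0 zmax 266.0
500 ymax 51.0 zmax 259.0
520 ymax 46.0 zmax 239.0
540 ymax 40.0 zmax 207.0
560 ymax 35.0 zmax 189.0
```

```bash
python3 -m crank '[[0,0,0,-717,-422,0,120],[0,0,0,-717,-422,0,120],[0,0,0,-717,-422,0,120],[0,0,0,-717,-422,0,120],[0,0,0,-717,-422,0,120],[0,0,0,-717,-422,0,120],[0,0,0,-717,-422,0,120],[0,0,0,-717,-422,0,120]]'
```

```text
time: 1.4
position: [439.3, -194.3, 422.0]
tcp_rot: [3.141, 0.0, -1.461]
contact_force: [1.4, -0.2, -0.9]
width: 46.3
```

```bash
python3 -m crank '[[0,0,0,-360,-211,0,80],[0,0,0,-360,-211,0,80],[0,0,0,-360,-211,0,80],[0,0,0,-360,-211,0,80],[0,0,0,-360,-211,0,80],[0,0,0,-360,-211,0,80],[0,0,0,-360,-211,0,80],[0,0,0,-360,-211,0,80]]'; python3 -m crank '[[0,0,0,0,0,0,80],[0,0,0,0,0,0,80],[0,0,0,0,0,0,80]]'
python3 - <<'E'
from h import *
m=arm.camera_model("wrist");p,d=arm.read_camera("wrist");cv2.imwrite("pics/w1.png",p[:,:,::-1])
print(m)
P=cloud(d,m);Q=P[d>0];C=np.array([577,191.2])
B=Q[(Q[:,2]>125)&(Q[:,2]<134)&(abs(Q[:,0]-577)<110)&(abs(Q[:,1]-191)<90)]
best=[]
for a in np.arange(3,10,.25):
    c,s=np.cos(np.radians(a)),np.sin(np.radians(a));W=(B[:,:2]-C)@np.array([[c,-s],[s,c]])
    best.append((sum((np.histogram(W[:,i],np.arange(-110,111,1))[0]**2.).sum() for i in(0,1)),a))
a=max(best)[1];c,s=np.cos(np.radians(a)),np.sin(np.radians(a));print(a,len(B))
M=np.array([[c,-s],[s,c]]);W=(B[:,:2]-C)@M
for i in(0,1):
    h,e=np.histogram(W[:,i],np.arange(-100,101,2));print([(int(x),int(n)) for x,n in zip(e,h) if n>20])
hsv=cv2.cvtColor(p,cv2.COLOR_RGB2HSV);red=(hsv[...,1]>150)&((hsv[...,0]<8)|(hsv[...,0]>172))&(d>0)
T=P[red];T=T[T[:,2]>90];T[:,:2]=(T[:,:2]-C)@M;print("cap",len(T),np.percentile(T,[1,50,99],axis=0).round(1))
print(arm.state()["position"],arm.state()["contact_force"])
E
```

```text
time: 2.2
position: [602.6, 171.0, 421.8]
tcp_rot: [3.141, -0.0, -1.46]
contact_force: [1.0, -0.1, 1.4]
width: 59.7
time: 2.5
position: [602.0, 168.1, 422.3]
tcp_rot: [3.141, -0.001, -1.461]
contact_force: [0.4, -0.5, 0.9]
width: 60.0
{'intrinsics': array([[317.54820473,   0.        , 318.57464856],
       [  0.        , 317.54820473, 192.83324874],
       [  0.        ,   0.        ,   1.        ]]), 'eye': array([667.27774784, 174.75693686, 584.14757949]), 'orientation': array([ 2.89408238e+00,  2.84551419e-04, -1.46196924e+00])}
6.25 2632
[(-86, 109), (-84, 119), (-82, 96), (4, 21), (8, 25), (12, 24), (14, 45), (16, 30), (18, 43), (20, 52), (22, 33), (24, 61), (26, 48), (28, 39), (30, 63), (32, 31), (34, 53), (36, 33), (38, 34), (40, 48), (42, 23), (44, 32), (48, 21), (50, 51), (52, 33), (54, 50), (56, 27), (58, 34), (60, 35), (64, 40), (68, 37), (72, 33), (76, 27), (78, 88), (80, 137), (82, 110), (84, 64)]
[(-74, 107), (-72, 131), (-70, 132), (-68, 157), (-66, 175), (-64, 32), (-16, 35), (-14, 41), (-12, 29), (-10, 49), (-8, 50), (-6, 43), (-4, 50), (-2, 41), (0, 41), (2, 63), (4, 40), (6, 49), (8, 47), (10, 33), (12, 43), (14, 33), (16, 29), (66, 173), (68, 147), (70, 125), (72, 119), (74, 112)]
cap 210 [[ 3.400e+00 -1.055e+02  1.194e+02]
 [ 4.640e+01  5.000e-01  5.124e+02]
 [ 8.740e+01  5.340e+01  5.434e+02]]
[602.03236975 167.63789325 422.76260143] [-0.0812712   0.22358795  0.32286919]
```

View pics/w1.png

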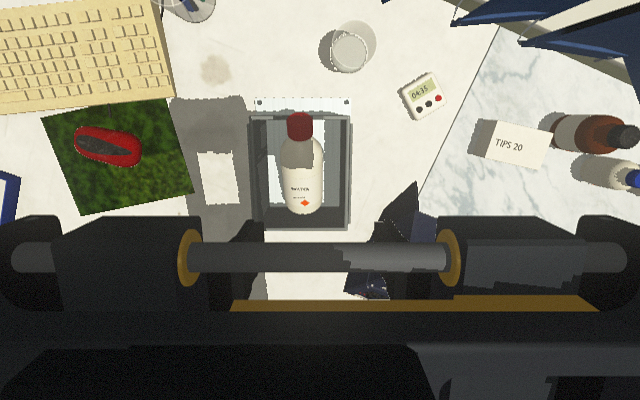

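```bash
python3 -m crank '[[0,0,0,-27,-38.5,20,80],[0,0,0,-27,-38.5,70,80],[0,0,0,-27,-38.5,120,80],[0,0,0,-27,-38.5,170,80],[0,0,0,-27,-38.5,220,80],[0,0,0,-27,-38.5,260,80],[0,0,0,-27,-38.5,260,80],[0,0,0,-27,-38.5,260,80]]'; cat >> h.py <<'E'
C0=np.array([576.7,191.8]);A=np.radians(6.25);MB=np.array([[np.cos(A),-np.sin(A)],[np.sin(A),np.cos(A)]])
def binpose():
    s=arm.state();p=np.array(s["position"]);f=np.array(s["contact_force"])
    print("t",round(s["time"],2),"grasp bin xyz",np.round([*((p[:2]-C0)@MB),p[2]+19],1),"rot",np.round(s["tcp_rot"],3),"F bin",np.round([*(f[:2]@MB),f[2]],1),"w",round(s["width"],1))
E
python3 -c "
from h import *
binpose()"
```

```text
time: 3.35
position: [637.7, 198.7, 163.6]
tcp_rot: [-3.142, -0.0, -1.463]
contact_force: [0.4, 0.3, -0.3]
width: 59.6
t 3.35 grasp bin xyz [ 61.4   0.2 182.6] rot [-3.142 -0.    -1.463] F bin [ 0.5  0.2 -0.3] w 59.6
```

```bash
python3 -m crank '[[0,0,0,0,0,35,80],[0,0,0,0,0,65,80],[0,0,0,0,0,65,80],[0,0,0,0,0,65,80]]' 15;python3 -m crank '[[0,0,0,0,0,0,255],[0,0,0,0,0,0,255],[0,0,0,0,0,0,255],[0,0,0,0,0,0,255],[0,0,0,0,0,0,255],[0,0,0,0,0,0,255]]' 15; python3 -c "
from h import *
binpose()"
```

```text
time: 3.75
position: [639.4, 199.9, 101.0]
tcp_rot: [-3.138, 0.0, -1.461]
contact_force: [0.6, 0.2, 0.6]
width: 60.0
time: 4.35
position: [638.2, 199.6, 98.4]
tcp_rot: [-3.14, -0.001, -1.461]
contact_force: [-0.2, -2.8, 4.5]
width: 34.3
t 4.35 grasp bin xyz [ 62.    1.1 117.4] rot [-3.140e+00 -1.000e-03 -1.461e+00] F bin [-0.5 -2.8  4.5] w 34.3
```

```bash
python3 -m crank '[[0,0,0,0,0,-10,255],[0,0,0,0,3,-20,255],[0,0,0,0,8,-30,255],[0,0,0,0,15,-40,255],[0,0,0,0,22,-50,255],[0,0,0,0,30,-58,255],[0,0,0,0,38,-62,255],[0,0,0,0,42,-62,255]]' 12; python3 -m crank '[[0,0,0,0,0,0,255],[0,0,0,0,0,0,255],[0,0,0,0,0,0,255]]'; python3 - <<'E'
from h import *
binpose()
p,d=arm.read_camera("side");cv2.imwrite("pics/s1.png",cv2.resize(p[150:330,240:460,::-1],None,fx=3,fy=3))
E
```

```text
time: 5.15
position: [595.2, 195.4, 160.5]
tcp_rot: [-3.141, 0.0, -1.461]
contact_force: [0.5, 1.4, -2.8]
width: 35.1
time: 5.45
position: [595.7, 195.2, 159.0]
tcp_rot: [3.141, -0.0, -1.461]
contact_force: [0.4, 0.6, -3.1]
width: 34.7
t 5.45 grasp bin xyz [ 19.3   1.3 178. ] rot [ 3.141 -0.    -1.461] F bin [ 0.4  0.6 -3.1] w 34.7
```

View pics/s1.png

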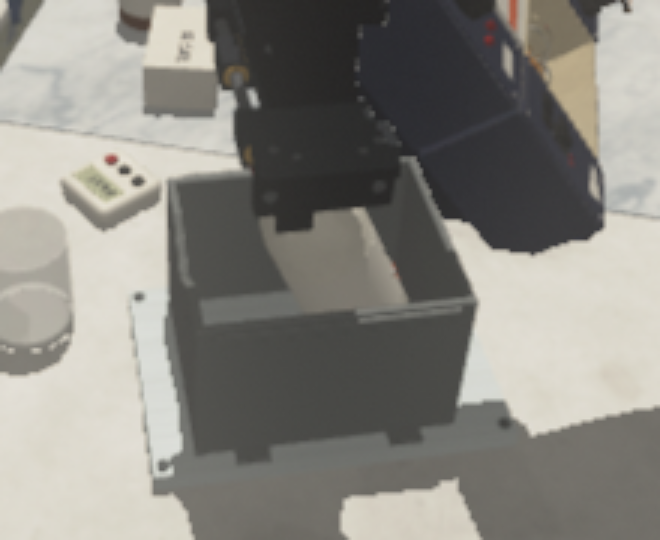

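```bash
python3 -c "
from rig import arm;s=arm.state();print(s['wrist_torque'],s['contact_force'])"; python3 -m crank '[[0,0,0,0,0,0,255],[0,0,0,0,0,0,255],[0,0,0,0,0,0,255],[0,0,0,0,0,0,255]]' 6; python3 - <<'E'
from h import *
binpose();print(arm.state()['wrist_torque'])
p,d=arm.read_camera("side");m=arm.camera_model("side");cv2.imwrite("pics/s2.png",cv2.resize(p[150:330,240:460,::-1],None,fx=3,fy=3))
P=cloud(d,m);B=P.copy();B[...,:2]=(P[...,:2]-C0)@MB
w=(d>0)&(p.min(2)>110)&(abs(B[...,0])<78)&(abs(B[...,1])<60)&(B[...,2]>20)&(B[...,2]<160)
for z in range(60,140,8):
    k=w&(abs(B[...,2]-z)<4)
    if k.sum()>10: print(z,k.sum(),"x",np.percentile(B[k][:,0],[3,97]).round(1),"y",np.percentile(B[k][:,1],97).round(1))
E
```

```text
[ 0.04854224 -0.1158138   0.03375338] [-0.39374206 -0.12317046 -2.81050281]
time: 5.9
position: [595.8, 195.3, 159.5]
tcp_rot: [3.141, -0.0, -1.461]
contact_force: [-0.2, -0.5, -3.8]
width: 34.6
t 5.9 grasp bin xyz [ 19.4   1.4 178.5] rot [ 3.141 -0.    -1.461] F bin [-0.3 -0.5 -3.8] w 34.6
[ 0.0249416  -0.09327872 -0.0378234 ]
92 29 x [-55.8 -36.1] y 32.0
100 62 x [-52.5 -11.2] y 36.0
108 76 x [-48.6  -7.9] y 36.0
116 70 x [-44.5  -1.5] y 36.8
124 47 x [-42.4  -7.1] y 36.0
132 27 x [-38.6  -8.1] y 34.1
```

View pics/s2.png

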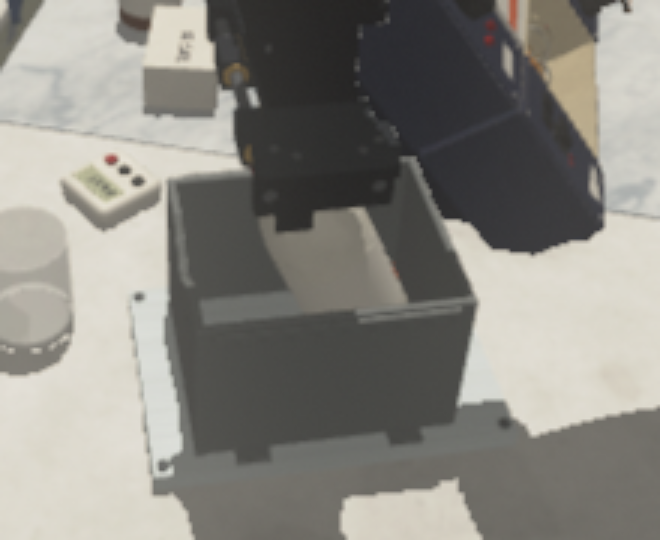

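```bash
python3 -m crank '[[0,0,0,0,0,0,255],[0.1,0,0,0,1,-0.1,255],[0.2,0,0,0.3,3,-0.4,255],[0.3,0,0,0.5,5,-0.9,255],[0.42,0,0,0.7,8,-1.6,255],[0.42,0,0,0.7,8,-1.6,255],[0.42,0,0,0.7,8,-1.6,255],[0.42,0,0,0.7,8,-1.6,255]]' 25; cat >> h.py <<'E'
def tilt(name=None):
    p,d=arm.read_camera("side")
    if name:cv2.imwrite(f"pics/{name}.png",cv2.resize(p[150:330,240:460,::-1],None,fx=3,fy=3))
    B=cloud(d,arm.camera_model("side"));B[...,:2]=(B[...,:2]-C0)@MB
    w=(d>0)&(p.min(2)>100)&(abs(B[...,0])<78)&(abs(B[...,1])<60)&(B[...,2]>40)&(B[...,2]<128)
    L=[]
    for z in range(60,128,6):
        k=w&(abs(B[...,2]-z)<3)
        if k.sum()>20:L.append([z,*np.percentile(B[k][:,0],[3,97]),np.percentile(B[k][:,1],95)])
    L=np.array(L);print(L.round(1))
    print("wt",np.round(arm.state()["wrist_torque"],3))
def grasp():
    s=arm.state();p=np.array(s["position"])-19*R.from_euler("xyz",s["tcp_rot"]).as_matrix()[:,2];f=np.array(s["contact_force"])
    print("t",round(s["time"],2),"grasp",np.round([*((p[:2]-C0)@MB),p[2]],1),"F bin",np.round([*(f[:2]@MB),f[2]],1),"w",round(s["width"],1),"rot",np.round(s["tcp_rot"],3))
E
python3 -c "
from h import *
grasp();tilt('s3')"
```

```text
time: 6.75
position: [590.2, 194.1, 163.4]
tcp_rot: [-2.72, 0.0, -1.461]
contact_force: [1.2, 0.3, -1.9]
width: 34.4
t 6.75 grasp [  5.9   0.8 180.8] F bin [ 1.2  0.1 -1.9] w 34.4 rot [-2.72   0.    -1.461]
[[ 90.  -19.3  36.7  30.4]
 [ 96.  -19.1  35.9  34.2]
 [102.  -19.6  36.9  35.3]
 [108.  -14.9  35.8  35.5]
 [114.  -18.5  37.   35. ]
 [120.  -17.6  36.1  35. ]
 [126.  -17.7  36.8  34.9]]
wt [-0.009  0.471 -0.03 ]
```

View pics/s3.png

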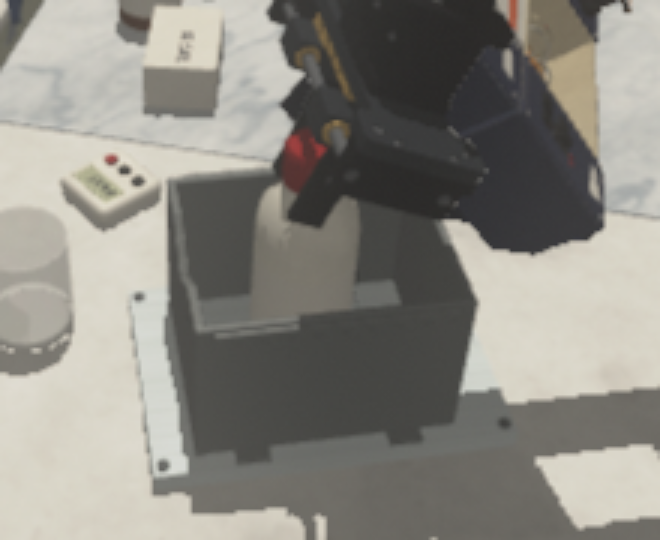

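```bash
python3 -m crank '[[0,0,0,0,2,4.6,255],[0,0,0,0,4.1,9.1,255],[0,0,0,0,6.1,13.7,255],[0,0,0,0,6.9,15.5,255],[0,0,0,0,6.9,15.5,255],[0,0,0,0,6.9,15.5,255]]' 25; python3 -c "
from h import *
grasp()"
python3 -m crank '[[0,0,0,0,0.4,0.9,255],[0,0,0,0,0.8,1.8,255],[0,0,0,0,0.8,1.8,255],[0,0,0,0,0.8,1.8,255]]'; python3 -c "
from h import *
grasp()"
python3 -m crank '[[0,0,0,0,0.4,0.9,255],[0,0,0,0,0.8,1.8,255],[0,0,0,0,0.8,1.8,255],[0,0,0,0,0.8,1.8,255]]'; python3 -c "
from h import *
grasp()"
```

```text
time: 7.4
position: [587.8, 193.7, 144.0]
tcp_rot: [-2.722, 0.0, -1.461]
contact_force: [-0.0, -0.1, -3.4]
width: 34.4
t 7.4 grasp [  3.6   0.7 161.4] F bin [-0.  -0.1 -3.4] w 34.4 rot [-2.722  0.    -1.461]
time: 7.8
position: [588.5, 193.9, 143.1]
tcp_rot: [-2.72, 0.0, -1.461]
contact_force: [0.0, -0.2, 2.5]
width: 34.5
t 7.8 grasp [  4.2   0.8 160.5] F bin [-0.  -0.2  2.5] w 34.5 rot [-2.72   0.    -1.461]
time: 8.2
position: [589.9, 194.1, 142.8]
tcp_rot: [-2.717, 0.0, -1.461]
contact_force: [-0.4, -1.0, 7.1]
width: 34.5
t 8.2 grasp [  5.6   0.8 160.1] F bin [-0.5 -0.9  7.1] w 34.5 rot [-2.717  0.    -1.461]
```

```bash
for i in 1; do 
python3 -m crank '[[0,0,0,0,-1.6,-3.7,255],[0,0,0,0,-4.4,-2.4,255],[0,0,0,0,-2.7,1.2,255],[0,0,0,0,-2.7,1.2,255],[0,0,0,0,-2.7,1.2,255]]' 30; done | grep -E "pos|force"; python3 -c "
from h import *
grasp()"
python3 -m crank '[[0,0,0,0,-1.6,-3.7,255],[0,0,0,0,-4.4,-2.4,255],[0,0,0,0,-2.7,1.2,255],[0,0,0,0,-2.7,1.2,255],[0,0,0,0,-2.7,1.2,255]]' >/dev/null; python3 -c "
from h import *
grasp()"
```

```text
position: [593.0, 194.4, 142.5]
contact_force: [-1.3, 0.5, 7.4]
t 8.7 grasp [  8.6   0.8 159.9] F bin [-1.2  0.6  7.4] w 34.4 rot [-2.717  0.    -1.461]
t 9.2 grasp [ 11.4   0.8 159.6] F bin [ 0.1 -0.5  6.5] w 34.6 rot [-2.717  0.    -1.461]
```

```bash

python3 -m crank '[[0,0,0,0,-1.6,-3.7,255],[0,0,0,0,-4.4,-2.4,255],[0,0,0,0,-2.7,1.2,255],[0,0,0,0,-2.7,1.2,255],[0,0,0,0,-2.7,1.2,255]]' >/dev/null; python3 -c "
from h import *
grasp()"
python3 -m crank '[[0,0,0,0,-1.6,-3.7,255],[0,0,0,0,-4.4,-2.4,255],[0,0,0,0,-2.7,1.2,255],[0,0,0,0,-2.7,1.2,255],[0,0,0,0,-2.7,1.2,255]]' >/dev/null; python3 -c "
from h import *
grasp();tilt()"
```

```text
t 9.7 grasp [ 14.2   0.8 159.3] F bin [-0.3 -0.2  6.1] w 34.6 rot [-2.718  0.    -1.461]
t 10.2 grasp [ 15.1   0.7 156.7] F bin [ 1.1 -0.4 -3.8] w 34.4 rot [-2.723 -0.    -1.461]
[[ 90.  -19.5  43.4  29. ]
 [ 96.  -13.2  44.4  35. ]
 [102.  -11.5  44.   34.5]
 [108.  -11.2  43.6  34.9]
 [114.   -8.8  43.9  35. ]
 [120.   -9.3  44.1  34.6]
 [126.  -10.9  43.6  34.2]]
wt [0.069 0.085 0.018]
```

The foot dropped: free hanging at 3 mm below floor contact. Lower it gently to the pocket's bottom.

```bash

python3 -m crank '[[0,0,0,0,0.6,1.4,255],[0,0,0,0,1.2,2.7,255],[0,0,0,0,1.2,2.7,255],[0,0,0,0,1.2,2.7,255]]' >/dev/null; python3 -c "
from h import *
grasp()"
python3 -m crank '[[0,0,0,0,0.6,1.4,255],[0,0,0,0,1.2,2.7,255],[0,0,0,0,1.6,3.6,255],[0,0,0,0,1.6,3.6,255],[0,0,0,0,1.6,3.6,255]]' >/dev/null; python3 -c "
from h import *
grasp()"
```

```text
t 10.65 grasp [ 15.3   0.7 154.5] F bin [ 0.8 -0.6 -3. ] w 33.9 rot [-2.722 -0.    -1.461]
t 11.15 grasp [ 16.1   0.8 151.8] F bin [-3.1 -0.2  4.7] w 34.5 rot [-2.72   0.    -1.461]
```

```bash

python3 -m crank '[[0,0,0,0,0,0,255],[0,0,0,0,0,0,255],[0,0,0,0,0.8,1.8,255],[0,0,0,0,0.8,1.8,255]]' 4 >/dev/null; python3 -c "
from h import *
grasp()"
python3 -m crank '[[0,0,0,0,0,-1,200],[0,0,0,0,0,-1,140],[0,0,0,0,0,-1,90],[0,0,0,0,0,-1,70],[0,0,0,0,0,-1,70],[0,0,0,0,0,-1,70]]' >/dev/null; python3 -c "
from h import *
grasp();tilt('s4')"
```

```text
t 11.55 grasp [ 16.4   0.8 149.8] F bin [-1.3 -1.1  5. ] w 34.7 rot [-2.719  0.    -1.461]
t 12.15 grasp [ 15.    0.7 149.5] F bin [ 0.4  0.1 -0. ] w 60.2 rot [-2.722  0.    -1.461]
[[ 90.  -15.3  42.9  29.3]
 [ 96.  -15.6  42.5  34.1]
 [102.  -11.6  41.6  34.4]
 [108.  -11.7  41.9  35. ]
 [114.   -9.8  42.5  35.2]
 [120.  -13.2  41.8  34.2]
 [126.  -13.4  40.6  31.2]]
wt [-0.022  0.258 -0.026]
```

View pics/s4.png

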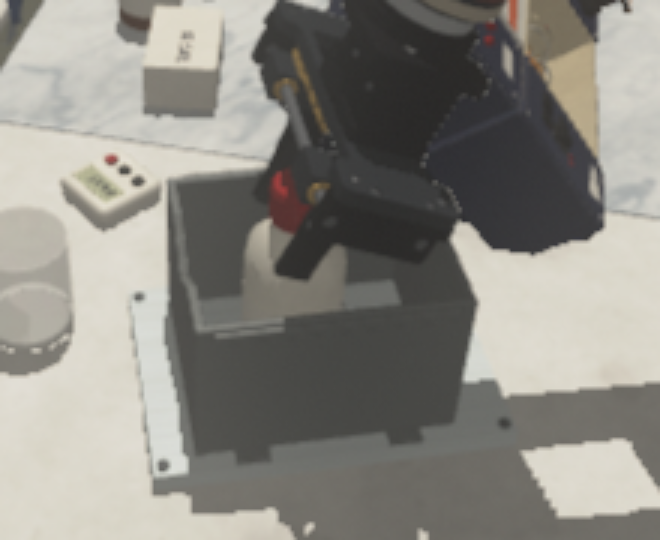

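```bash

python3 -m crank '[[0,0,0,0,0,-15,70],[0,0,0,0,0,-40,70],[0,0,0,0,-10,-80,70],[0,0,0,0,-30,-120,70],[0,0,0,0,-50,-170,70],[0,0,0,0,-60,-200,70],[0,0,0,0,-60,-200,70],[0,0,0,0,-60,-200,70]]'; python3 - <<'E'
from h import *
grasp()
for n in("side","top"):
    p,d=arm.read_camera(n);B=cloud(d,arm.camera_model(n));B[...,:2]=(B[...,:2]-C0)@MB
    if n=="side":cv2.imwrite("pics/s5.png",cv2.resize(p[130:310,220:440,::-1],None,fx=3,fy=3))
    hsv=cv2.cvtColor(p,cv2.COLOR_RGB2HSV);red=(hsv[...,1]>130)&((hsv[...,0]<8)|(hsv[...,0]>172))&(d>0)&(abs(B[...,0])<80)&(abs(B[...,1])<60)&(B[...,2]>115)
    T=B[red];print(n,"cap",len(T),np.percentile(T,[2,50,98],axis=0).round(1).tolist())
    w=(d>0)&(p.min(2)>100)&(abs(B[...,0])<78)&(abs(B[...,1])<60)&(B[...,2]>85)&(B[...,2]<116);W=B[w]
    print(" body",len(W),np.percentile(W,[2,98],axis=0).round(1).tolist())
    if n=="side":
        from scipy.optimize import least_squares
        Wc=W[W[:,2]<110]
        f=least_squares(lambda q:np.hypot(Wc[:,0]-q[0]-q[2]*(Wc[:,2]-100),Wc[:,1]-q[1]-q[3]*(Wc[:,2]-100))-33,[10,0,0,0],loss="soft_l1");print(" axis at z=100 & slopes",f.x.round(3),np.abs(f.fun).mean())
E
```

```text
time: 13.0
position: [573.0, 192.2, 340.8]
tcp_rot: [-2.719, 0.0, -1.461]
contact_force: [-0.4, -0.5, 0.2]
width: 63.1
t 13.0 grasp [-11.4   0.8 358.1] F bin [-0.4 -0.4  0.2] w 63.1 rot [-2.719  0.    -1.461]
side cap 72 [[10.0, -9.7, 174.4], [19.2, 1.5, 176.4], [26.9, 17.5, 178.1]]
 body 276 [[-9.0, 7.8, 87.5], [42.4, 35.6, 115.4]]
 axis at z=100 & slopes [ 1.0273e+01  1.4160e+00 -1.0000e-02  1.4000e-02] 0.6212505862022661
top cap 1267 [[-79.6, -32.8, 174.6], [-69.7, -4.6, 562.7], [22.5, 29.0, 596.0]]
 body 3 [[42.1, -7.4, 112.4], [42.9, -3.2, 114.5]]
```

View pics/s5.png

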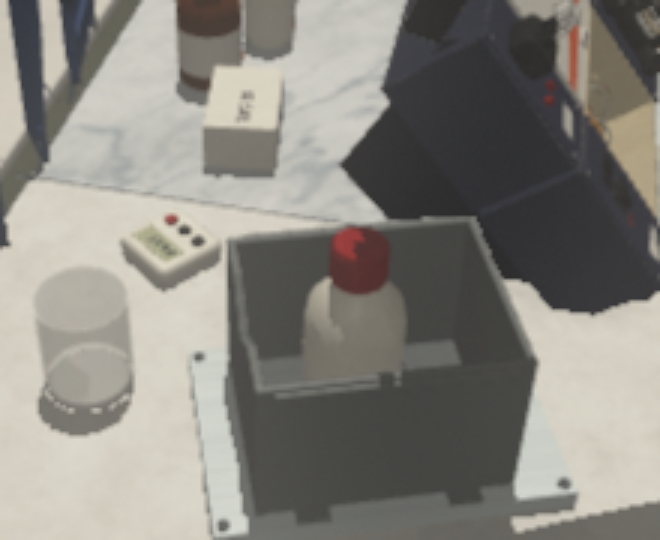

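The bottle stands upright: body slopes are about 1°, and the cap top is at about 176 mm, which puts the foot at about 6 mm (pocket bottom 5, floor 14). The bystanders look unmoved, so I'm handing in.

```bash
python3 -c "
from rig import arm
print(arm.hand_in())"
```

```text
the job is handed in; nothing more can be done
None
```

The bottle is standing upright in the bin with its foot down in the pocket, released. I handed in at about 13 s of the 54 s allowed.

**What I did:** I gripped the bottle by the cap and raised it inside the bin. It stopped turning about 24° short of upright, even with the grip down to 6 N. So I tilted the tool 0.42 rad to bring it upright. I then felt along the floor in 3 mm hops until the foot dropped in with the grasp at about x = 15 mm. Then I lowered it about 8 mm to the pocket bottom, let go and backed away.

**Last checks:**
- **Upright:** the side camera gave a tilt of about 1°; the limit is 4°.
- **Depth:** the cap top is at about 176 mm, so the foot is at about 6 mm in the bin frame; the limit is 8.5 mm.
- **Robot clear:** the wrist force read about zero, with the arm well above the bin.
- **Bystanders:** timer, beaker and carton look unmoved in the last picture, but I did not measure their positions again.

**What disagreed:** the final top-camera check of the cap failed because the arm was in its view. The side camera puts the bottle at about x = 10 mm (fitted to the body), against about 15 mm from the arm's own reading. Both are well inside the allowed −20 to 60 mm.

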